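# Clear the chest lid, stow the tools, shut the chest

### The job

Two of three tools (wood plane, yellow folding rule, hole saw) are on the lid of the blue tool chest: set them on the black rubber mat, the same way up, as they are still needed. Then open the chest all the way until the lid meets its stop, put every tool lying on the bench to the left of the chest (those present of the cork sanding block, the iron block plane and the caulking iron) inside it, and gently shut the lid completely. Leave the pencil and the spanner where they are.

Things in the scene. Friction and masses are not known exactly. Their poses are not given: they have to be found in the camera images.
- chest: Low blue tool chest, fixed to the bench, 206 (x) x 310 (y) x 60 mm high without lid; origin at the centre of its underside, x points to the hinge side (away from the robot), z up. Walls and floor 8 mm thick: the inside is 190 x 294 mm, its floor 8 mm above the origin, its rim 60 mm. With the lid shut the lid's flat top is 72.5 mm above the origin. (Beside the work: a fixed bench vice, 150 mm high, stands to the left at x below 0.55 m and y above 0.34 m.)
- lid (a joint): Angle of the chest's lid, rad: 0 shut, 1.65 at its stop (just past upright, leaning away from the robot). A plain 12 mm thick plate, 206 x 310 mm, 0.5 kg, hinged along the far upper rim; the hinge is stiff, so the lid stays at any angle; about 6 N at the handle moves it.
- lid_handle (a point): Middle of the lid's handle: a round steel bar, 11 mm thick and 120 mm long, parallel to the hinge, 45 mm in front of the lid's front edge at the lid's mid-thickness, on two thin posts 51 mm either side of this point. It can be straddled from above, one finger before the bar and one in the gap (39 mm) between bar and lid; being round it turns between the fingers while the lid swings, so the gripper may stay pointing down.
- lid_hinge (a point): Point in the middle of the lid's hinge line, at the lid's mid-thickness, 251 mm from lid_handle. The hinge line is level and runs along the chest's y axis; opening lifts the handle and carries it up and away from the robot.
- bench_mat: Black rubber mat, fixed flat on the bench to the right of the chest, 220 (x) x 190 (y) x 3 mm; origin at the centre of its underside.
- wood_plane: Beech smoothing plane, 56 (x) x 200 (y) x 109 mm, 0.78 kg, sole down; origin at the centre of its underside, z up. Body block 56 mm wide to a height of 56 mm; above it, from y -17 to +53 mm, the wedge and iron form a block 38 mm wide in x up to 109 mm: grasp that at y about +5 mm, about 88 mm high; the knob stands at y -70 mm. May be absent.
- folding_rule: Yellow folding rule, closed, a plain bar 15 (x) x 212 (y) x 17 mm, 0.11 kg; origin at the centre of its underside, z up. May be absent.
- hole_saw: Brass-coloured hole saw, teeth down, cup 45 mm across and 36 mm high, with a thin shank on top to 66 mm; origin at the centre of its underside, z up. Grasp it round the cup. May be absent.
- sanding_block: Cork sanding block with red paper, 62 (x) x 104 (y) x 31 mm; origin at the centre of its underside, z up. May be absent.
- block_plane: Iron block plane, 44 (x) x 162 (y) x 40 mm, 0.72 kg, sole down; origin at the centre of its underside, z up. Side cheeks 44 mm apart over the outside, up to 28 mm high: grasp across them. May be absent.
- caulking_iron: Dark caulking iron lying flat, 154 mm long along y; a flat fan 48 mm wide (x) at the -y end that tapers (about 30 mm wide in the middle) to a shank with a 26 mm round head at the +y end, 16 mm high at most (head 26); origin under its middle, z up, 0.28 kg. Grasp across it near the middle, about 30 mm wide there. May be absent.
- carpenter_pencil: Red flat carpenter's pencil lying at the front edge of the bench, 13 x 165 x 8 mm; leave alone.
- adjustable_spanner: Grey adjustable spanner lying at the front edge of the bench, 47 x 202 x 11 mm; leave alone.

How it is judged:
On the way, in this order (a step that is already met when the one before it is completed fails the run):
1. with the lid still shut, the tools from the lid rest on the mat the same way up, released (x of wood_plane in the frame of bench_mat between -0.115 and 0.115 m and y of wood_plane in the frame of bench_mat between -0.1 and 0.1 m and z of wood_plane in the frame of bench_mat between -0.005 and 0.012 m and angle between each of wood_plane, folding_rule, hole_saw's own z axis and vertical below 0.15 rad and linear speed of each of wood_plane, folding_rule, hole_saw below 0.03 m/s and contact force between the fingers and wood_plane below 0.1 N and x of folding_rule in the frame of bench_mat between -0.115 and 0.115 m and y of folding_rule in the frame of bench_mat between -0.1 and 0.1 m and z of folding_rule in the frame of bench_mat between -0.005 and 0.012 m and contact force between the fingers and folding_rule below 0.1 N and x of hole_saw in the frame of bench_mat between -0.115 and 0.115 m and y of hole_saw in the frame of bench_mat between -0.1 and 0.1 m and z of hole_saw in the frame of bench_mat between -0.005 and 0.012 m and contact force between the fingers and hole_saw below 0.1 N and value of joint lid below 0.15 rad), for 0.2 s.
2. the lid is open as far as its stop (value of joint lid above 1.58 rad), for 0.2 s.
3. all the bench tools present lie in the chest, released, while the lid is open (x of sanding_block in the frame of chest between -0.098 and 0.098 m and y of sanding_block in the frame of chest between -0.15 and 0.15 m and z of sanding_block in the frame of chest between 0 and 0.045 m and linear speed of each of sanding_block, block_plane, caulking_iron below 0.03 m/s and contact force between the fingers and sanding_block below 0.1 N and x of block_plane in the frame of chest between -0.098 and 0.098 m and y of block_plane in the frame of chest between -0.15 and 0.15 m and z of block_plane in the frame of chest between 0 and 0.045 m and contact force between the fingers and block_plane below 0.1 N and x of caulking_iron in the frame of chest between -0.098 and 0.098 m and y of caulking_iron in the frame of chest between -0.15 and 0.15 m and z of caulking_iron in the frame of chest between 0 and 0.045 m and contact force between the fingers and caulking_iron below 0.1 N and value of joint lid above 1 rad), for 0.2 s.
At the end, for the whole second after the job is handed in: The lid is shut (under 0.04 rad); every tool from the bench that is present rests inside the chest; the tools that stood on the lid rest the same way up (within 0.15 rad) on the mat, their middles within its outline; nothing moves (x of wood_plane in the frame of bench_mat between -0.115 and 0.115 m and y of wood_plane in the frame of bench_mat between -0.1 and 0.1 m and z of wood_plane in the frame of bench_mat between -0.005 and 0.012 m and angle between each of wood_plane, folding_rule, hole_saw's own z axis and vertical below 0.15 rad and linear speed of each of wood_plane, folding_rule, hole_saw, sanding_block, block_plane, caulking_iron below 0.03 m/s and contact force between the fingers and wood_plane below 0.1 N and x of folding_rule in the frame of bench_mat between -0.115 and 0.115 m and y of folding_rule in the frame of bench_mat between -0.1 and 0.1 m and z of folding_rule in the frame of bench_mat between -0.005 and 0.012 m and contact force between the fingers and folding_rule below 0.1 N and x of hole_saw in the frame of bench_mat between -0.115 and 0.115 m and y of hole_saw in the frame of bench_mat between -0.1 and 0.1 m and z of hole_saw in the frame of bench_mat between -0.005 and 0.012 m and contact force between the fingers and hole_saw below 0.1 N and x of sanding_block in the frame of chest between -0.098 and 0.098 m and y of sanding_block in the frame of chest between -0.15 and 0.15 m and z of sanding_block in the frame of chest between 0 and 0.045 m and contact force between the fingers and sanding_block below 0.1 N and x of block_plane in the frame of chest between -0.098 and 0.098 m and y of block_plane in the frame of chest between -0.15 and 0.15 m and z of block_plane in the frame of chest between 0 and 0.045 m and contact force between the fingers and block_plane below 0.1 N and x of caulking_iron in the frame of chest between -0.098 and 0.098 m and y of caulking_iron in the frame of chest between -0.15 and 0.15 m and z of caulking_iron in the frame of chest between 0 and 0.045 m and contact force between the fingers and caulking_iron below 0.1 N and value of joint lid below 0.04 rad); the robot touches nothing.
It fails at once if the lid is slammed (closes faster than 3 rad/s) (velocity of joint lid below -3 rad/s).
It fails at once if the pencil or the spanner is moved more than 40 mm (distance of any of carpenter_pencil, adjustable_spanner from where it was at the start of the episode above 0.04 m).
Of wood_plane, folding_rule, hole_saw only 2 to 2 are there at a start; the rules pass over those that are not, and their reading is None.
Of sanding_block, block_plane, caulking_iron only 2 to 3 are there at a start; the rules pass over those that are not, and their reading is None.
At some moment in a run one of sanding_block, block_plane, caulking_iron may be knocked a few centimetres aside while the robot is not near it.
It also fails if it takes over 208 s, if anything falls off the work surface, if the arm or the gripper's body presses on something with over 40 N, if the wrist force passes 120 N, or if a joint passes its speed limit or range.

### The arm

A 7-joint arm with a two-finger parallel gripper is mounted at the origin on a cart in front of the work surface, level with it; the furniture and walls round the work are solid. World frame = base frame: x ahead of the robot, y to its left, z up, the work surface at z = 0. Lengths are in m, angles in rad, forces in N, time in s.
With the tool pointing down it reaches from about 0.425 to 0.95 m from the base axis. Payload 4.7 kg.
Tool frame: the origin (TCP) lies between the finger pads; the fingertips stand 25 mm ahead of it and the grasp point (between the pads) lies 6 mm ahead of it; z points along the fingers, y is the line along which they close (so a half turn about z gives the same grasp; the last joint's range is limited). The gripper opens to 85 mm and grips with 20 to 120 N. Pads are 22 mm wide; open, the fingers measure 114 mm over their backs; the gripper's body (76 mm by 85 mm) begins 54 mm behind the grasp point. The pads swing forward as they close: fully open they stand 13 mm farther back than shut.
Start: joints at [-1.267, 0.469, -0.049, 1.532, 0.024, 1.141, -0.082], TCP at [0.22, 0.638, 0.256] pointing down, gripper open.
Joint ranges: [-2.59, 2.59], [-0.33, 1.99], [-1.39, 1.29], [0.1, 2.45], [-1.04, 4.18], [0.21, 1.99], [-2.66, 2.66]. Speed limits (rad/s): [2.57, 2.57, 3.14, 3.14, 3.14, 3.14, 3.14].

### API

Orientations are given as a 3x3 rotation matrix whose columns are the frame's x, y, z axes.
In Python, from rig import * gives the robot as it stands. Calls block until the motion is done:
- movep(position, orientation): joint-space move of the TCP to a pose.
- move_l(position, attitude=None, feed=0.15, until_force=None): straight line of the TCP; attitude=None keeps the orientation; feed is the mean speed in m/s. With until_force (N) it stops when the force on the tool has changed by that much, and returns True; else False.
- move_joints(angles): joint-space move.
- command_gripper(opening, newtons=None): finger opening in m; newtons is the grip in N (None keeps the last); returns when the fingers have stopped.
- sleep(seconds).
- inverse_kinematics(position, orientation): joint angles nearest the present ones, or None.
- sense(): the state.
- camera(name): name is "scene" or "top" or "wrist"; returns (picture, depth): 480x640x3 uint8, red, green, blue; 480x640 float32, m along the optical axis (not along the pixel's ray), 0 where there is no reading.
- camera_params(name): a dict with "K" (3x3 intrinsics, pixels), "position" and "rotation" of the camera in the world; the wrist camera has in their place "tool_from_camera" (4x4, takes a point from camera to tool coordinates, whose origin is the TCP and whose axes are the flange's). Camera axes: x right, y down, z forward; pixel columns grow to the right and rows downward; lengths in m; the calibration is good to about 2 mm. The wrist camera is an equidistant fisheye: a pixel r from the principal point sees the ray r / f radians off the axis. A picture is of the moment at which its call begins: read the wrist's pose just before it. camera_params takes no time and is no camera call.
A pose or a line that the arm cannot do raises Unreachable and nothing moves.
- finish_job(): hands the job in; it is judged then, once.
The state is a dict: "time_s": time; "joint_pos": joint angles; "qd": joint speeds; "joint_efforts": joint torques, N m; "position": TCP position; "tcp_rot": TCP orientation; "wrist_force": force on the tool from outside, world axes, zero at the start; "ft_torque": the same for the moment, N m; "finger_gap": finger opening in m; "gripper_force": force on a finger pad.
Only numpy, scipy, OpenCV 4.12 (cv2) and the standard library are available. Lean on these libraries where they do the work, as an engineer would, in place of code of your own. Each camera call takes 0.05 s, during which the arm holds its last target. There are 200 camera calls.

## Working session

There is one attempt and no reset: what is moved stays moved. The work goes in short steps, each a Python script; the robot and the scene stay as the last script left them, time stands still between calls to the robot, and variables do not carry over. Pictures are saved under pics/ and viewed, at most 14 in all, crops included, and the job is handed in when it is done.

```bash
ls; mkdir -p pics; python3 - <<'E'
from rig import *
import cv2, numpy as np
s=sense(); print(s['time_s'],s['position'],s['tcp_rot'],s['finger_gap'])
for n in ("top","scene"):
    p,d=camera(n); cv2.imwrite(f'pics/{n}0.png',p[:,:,::-1]); np.save(f'pics/{n}0.npy',d)
    print(n,camera_params(n))
print(camera_params("wrist"))
E
```

```text
pics
0.0 [0.22032521 0.63746334 0.25523945] [[-9.45139685e-01  3.26665959e-01 -5.72222324e-04]
 [ 3.26666452e-01  9.45137810e-01 -1.88380247e-03]
 [-7.45451864e-05 -1.96738231e-03 -9.99998062e-01]] 0.08541771559236831
top {'K': array([[601.38312147,   0.        , 329.70480968],
       [  0.        , 601.38312147, 228.97103728],
       [  0.        ,   0.        ,   1.        ]]), 'position': array([ 0.33006547, -0.01965576,  1.19898315]), 'rotation': array([[ 0.02670085, -0.98360146,  0.17836823],
       [-0.99956723, -0.02847395, -0.00738766],
       [ 0.01234536, -0.17809378, -0.98393607]])}
scene {'K': array([[591.28123731,   0.        , 332.16978447],
       [  0.        , 591.28123731, 247.08100826],
       [  0.        ,   0.        ,   1.        ]]), 'position': array([ 0.1480743 , -0.8550253 ,  0.88569973]), 'rotation': array([[ 0.91791097, -0.25947359,  0.30018813],
       [-0.39678051, -0.60437362,  0.69086739],
       [ 0.00216395, -0.75326355, -0.65771524]])}
{'K': array([[371.64829954,   0.        , 323.30685956],
       [  0.        , 371.64829954, 234.61287742],
       [  0.        ,   0.        ,   1.        ]]), 'tool_from_camera': array([[ 8.63045417e-04, -9.61725816e-01, -2.74012244e-01,
         7.02187157e-02],
       [ 9.99999575e-01,  9.19177268e-04, -7.64617574e-05,
        -4.59605299e-04],
       [ 3.25401072e-04, -2.74012062e-01,  9.61726200e-01,
        -1.16699010e-01],
       [ 0.00000000e+00,  0.00000000e+00,  0.00000000e+00,
         1.00000000e+00]])}
```

View pics/top0.png

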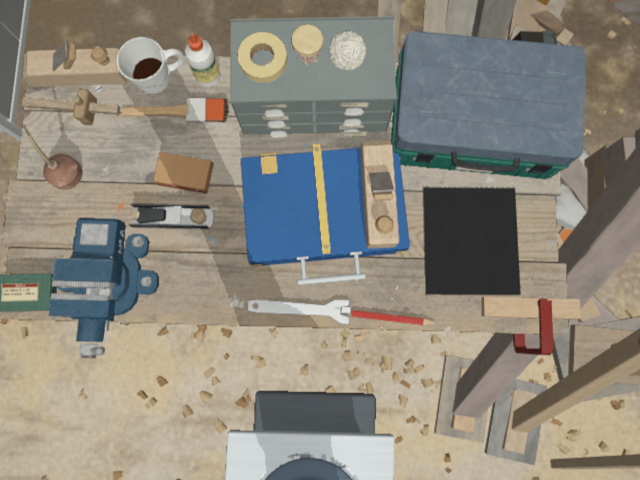

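View pics/scene0.png

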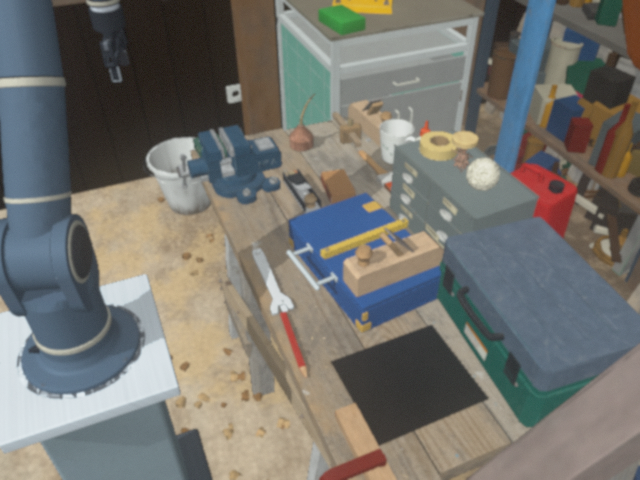

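The top view shows the folding rule (321,198) and the wood plane (381,195) on the lid. The sanding block (183,172) and the block plane (172,216) are on the bench to the left. The mat is at (472,241) and the handle at (333,268). There is no hole saw or caulking iron.

```bash
cat > h.py <<'E'
from rig import *
import cv2, numpy as np
def ray(name,px,z):
    "top/scene pixels -> world points on plane z"
    c=camera_params(name); K,R,t=c['K'],c['rotation'],c['position']
    px=np.atleast_2d(np.asarray(px,float))
    d=(R@np.linalg.inv(K)@np.c_[px,np.ones(len(px))].T).T
    return t+d*((z-t[2])/d[:,2])[:,None]
def pts(name,d):
    "depth image -> world points HxWx3"
    c=camera_params(name); K,R,t=c['K'],c['rotation'],c['position']
    v,u=np.mgrid[0:480,0:640]
    p=np.stack([(u-K[0,2])/K[0,0]*d,(v-K[1,2])/K[1,1]*d,d],-1)
    return p@R.T+t
def rect(xy):
    "min-area rectangle of world xy: centre, (short,long), angle of long axis"
    (c,(w,h),a)=cv2.minAreaRect((np.asarray(xy)[:,:2]*1000).astype(np.float32))
    a=np.deg2rad(a)
    if w>h: w,h=h,w
    else: a+=np.pi/2
    a=(a+np.pi/2)%np.pi-np.pi/2
    return np.array(c)/1000,(w/1000,h/1000),a
def down(a):
    "tool pointing down, closing axis (y) at world angle a"
    y=np.array([np.cos(a),np.sin(a),0]); z=np.array([0,0,-1.])
    return np.c_[np.cross(y,z),y,z]
E
cat > loc.py <<'E'
from h import *
def biggest(m):
    n,l,s,_=cv2.connectedComponentsWithStats(m.astype(np.uint8)); return l==1+np.argmax(s[1:,4])
def locate(p,d,which):
    P=pts('top',d); hsv=cv2.cvtColor(p,cv2.COLOR_RGB2HSV).astype(int); H,S,V=np.moveaxis(hsv,-1,0)
    v,u=np.mgrid[0:480,0:640]; o={}
    def box(a,b,c,e): return (u>a)&(u<b)&(v>c)&(v<e)
    Z=P[...,2]
    M={'lid':(H>105)&(H<122)&(S>150)&box(230,420,135,280)&(Z>.05),
     'mat':(V<50)&box(415,535,175,305),
     'rule':(H>18)&(H<30)&(S>130)&box(300,345,130,265)&(Z>.075),
     'wood':(Z>.115)&(Z<.145)&box(345,420,130,260),
     'sand':(Z>.018)&(Z<.05)&box(145,225,145,197)&(S>90),
     'block':(Z>.012)&(Z<.07)&box(125,225,198,240)}
    for k in which:
        m=biggest(M[k]&(d>0)); q=P[m]; z=np.percentile(q[:,2],[10,50,90])
        o[k]=rect(q)+(z,); print(k,m.sum(),*[np.round(x,3) for x in rect(q)],z.round(3), 'ray',*[np.round(x,3) for x in rect(ray('top',np.c_[u[m],v[m]],np.median(q[:,2])))])
    return o
if __name__=='__main__':
    p=cv2.imread('pics/top0.png')[:,:,::-1]; d=np.load('pics/top0.npy')
    locate(np.ascontiguousarray(p),d,['lid','mat','rule','wood','sand','block'])
    P=pts('top',d)
    print(P[230,172],P[225,410:420:4],P[[253,283],[300,280]],'handle z',P[266:276,333].round(3))
    ends=ray('top',[[304,281],[364,278]],.0665); print(ends,ends.mean(0)); print(ray('top',[[384,182],[384,225]],.1))
E
python3 loc.py
```

```text
lid 11405 [ 0.587 -0.016] [0.204 0.306] -1.452 [0.068 0.071 0.074] ray [ 0.585 -0.016] [0.205 0.306] -1.451
mat 9530 [ 0.533 -0.314] [0.187 0.216] 0.027 [-0.001  0.002  0.005] ray [ 0.533 -0.314] [0.186 0.215] 0.022Traceback (most recent call last):
  File "loc.py", line 21, in <module>
    locate(np.ascontiguousarray(p),d,['lid','mat','rule','wood','sand','block'])
    ~~~~~~^^^^^^^^^^^^^^^^^^^^^^^^^^^^^^^^^^^^^^^^^^^^^^^^^^^^^^^^^^^^^^^^^^^^^^
  File "loc.py", line 16, in locate
    m=biggest(M[k]&(d>0)); q=P[m]; z=np.percentile(q[:,2],[10,50,90])
  File "loc.py", line 3, in biggest
    n,l,s,_=cv2.connectedComponentsWithStats(m.astype(np.uint8)); return l==1+np.argmax(s[1:,4])
                                                                              ~~~~~~~~~^^^^^^^^^
    return _wrapfunc(a, 'argmax', axis=axis, out=out, **kwds)
    return bound(*args, **kwds)
ValueError: attempt to get argmax of an empty sequence
```

```bash
python3 - <<'E'
import cv2
p=cv2.imread('pics/top0.png'); cv2.imwrite('pics/c1.png',cv2.resize(p[135:300,120:420],(800,440),interpolation=cv2.INTER_CUBIC))
E
```

```text
(no output)
```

View pics/c1.png

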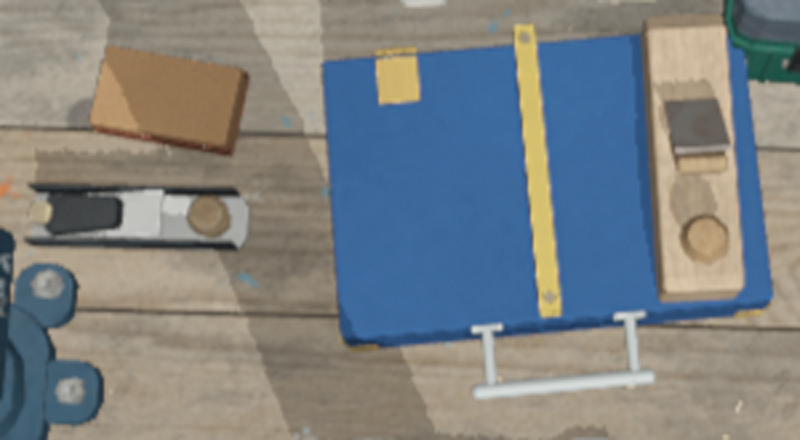

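The crop confirms it: the handle bar runs from about (299,282) to (364,276), the rule lies close to the chest's x direction, and the plane's knob end faces the robot.

```bash
sed -i "s/(S>130)&box(300,345,130,265)&(Z>.075)/(S>90)\&box(305,338,130,265)/; s/\[\[304,281\],\[364,278\]\]/[[299.3,282],[363.8,276.4]]/" loc.py; python3 loc.py; python3 -c "
import cv2;p=cv2.imread('pics/top0.png');h=cv2.cvtColor(p,cv2.COLOR_BGR2HSV);print(h[200,318:326],h[240,380],h[172,183])"
```

```text
lid 11405 [ 0.587 -0.016] [0.204 0.306] -1.452 [0.068 0.071 0.074] ray [ 0.585 -0.016] [0.205 0.306] -1.451
mat 9530 [ 0.533 -0.314] [0.187 0.216] 0.027 [-0.001  0.002  0.005] ray [ 0.533 -0.314] [0.186 0.215] 0.022
rule 789 [ 0.605 -0.008] [0.017 0.238] 0.106 [0.085 0.088 0.091] ray [ 0.592 -0.01 ] [0.015 0.213] 0.117
wood 2420 [ 0.6   -0.118] [0.057 0.198] 0.078 [0.123 0.127 0.13 ] ray [ 0.598 -0.117] [0.057 0.195] 0.079
sand 1579 [0.652 0.272] [0.062 0.105] 1.439 [0.025 0.028 0.031] ray [0.651 0.271] [0.063 0.106] 1.424
block 1460 [0.562 0.293] [0.047 0.156] -1.563 [0.02  0.028 0.035] ray [0.561 0.291] [0.048 0.157] -1.561
[ 0.53683118  0.29069016 -0.0042972 ] [[ 0.56091206 -0.19198001 -0.00299388]
 [ 0.56043204 -0.1995803   0.00073526]
 [ 0.56146622 -0.20836734 -0.00341105]] [[ 0.48675307  0.02680781  0.07097666]
 [ 0.43562987  0.06772303 -0.00458444]] handle z [[ 0.473 -0.037 -0.004]
 [ 0.47  -0.037 -0.001]
 [ 0.468 -0.037 -0.001]
 [ 0.467 -0.038 -0.005]
 [ 0.464 -0.037  0.   ]
 [ 0.462 -0.038  0.   ]
 [ 0.46  -0.038 -0.002]
 [ 0.459 -0.038 -0.006]
 [ 0.457 -0.038 -0.004]
 [ 0.447 -0.037  0.066]]
[[ 0.43228577  0.02635372  0.0665    ]
 [ 0.44624432 -0.09494789  0.0665    ]] [ 0.43926504 -0.03429708  0.0665    ]
[[ 0.62225053 -0.12787238  0.1       ]
 [ 0.53972438 -0.12874787  0.1       ]]
[[ 23 119 203]
 [ 24 121 213]
 [ 24 120 212]
 [ 24 119 212]
 [ 24 118 211]
 [ 24 120 212]
 [ 23 120 212]
 [ 24  66 167]] [ 17  57 211] [ 16 113 147]
```

```bash
cat > a.py <<'E'
from h import *
from numpy import pi
def chk(t): s=sense(); print(t,'t',round(s['time_s'],1),s['position'].round(3) if hasattr(s['position'],'round') else s['position'],'gap',round(s['finger_gap'],4),'gf',np.round(s['gripper_force'],1),'wf',np.round(s['wrist_force'],1))
def pick(x,y,z,a,opening,N,up=.26):
    R=down(a); command_gripper(opening); movep([x,y,up],R); move_l([x,y,z+.03],feed=.2); move_l([x,y,z],feed=.06)
    command_gripper(0,N); chk('grip'); move_l([x,y,up],feed=.2); chk('lift')
def place(x,y,z,a,opening,up=.26):
    R=down(a); movep([x,y,up],R); move_l([x,y,z+.03],feed=.2); chk('over'); print(move_l([x,y,z],feed=.03,until_force=6)); chk('down')
    command_gripper(opening); move_l([x,y,up],feed=.2); chk('done')
E
python3 - <<'E'
from a import *
pick(.592,-.010,.100,pi/2+.115,.045,40)
place(.528,-.375,.031,pi/2,.04)
g=.005
pick(.599+g,-.118,.1665,pi/2+.079,.07,70)
place(.531+g,-.268,.098,pi/2,.065)
movep([.45,.2,.35],down(pi/2))
p,d=camera('top'); cv2.imwrite('pics/t1.png',p[:,:,::-1]); np.save('pics/t1.npy',d)
E
```

```text
grip t 5.0 [ 0.592 -0.01   0.101] gap 0.0138 gf 42.1 wf [-0.1  0.6  2.4]
lift t 6.0 [ 0.591 -0.01   0.259] gap 0.0138 gf 41.6 wf [ 0.5 -0.3 -1.3]
over t 8.5 [ 0.529 -0.376  0.062] gap 0.0137 gf 41.6 wf [ 0.5 -0.2 -0.9]
False
down t 9.7 [ 0.528 -0.375  0.031] gap 0.0139 gf 41.7 wf [-0.2 -0.3  0.2]
done t 11.3 [ 0.527 -0.374  0.259] gap 0.0401 gf 0.0 wf [-0.3  0.8  0.3]
grip t 14.3 [ 0.604 -0.117  0.167] gap 0.0361 gf 69.3 wf [-1.2  3.   5. ]
lift t 14.9 [ 0.603 -0.118  0.258] gap 0.0364 gf 70.8 wf [-0.4  0.3 -6.3]
over t 16.4 [ 0.537 -0.268  0.129] gap 0.0364 gf 70.9 wf [ 1.4 -0.7 -5.4]
False
down t 17.6 [ 0.536 -0.268  0.098] gap 0.0362 gf 70.8 wf [ 0.  -0.6 -6.6]
done t 18.9 [ 0.535 -0.267  0.259] gap 0.0648 gf 0.0 wf [ 0.   0.4 -0.3]
```

View pics/t1.png

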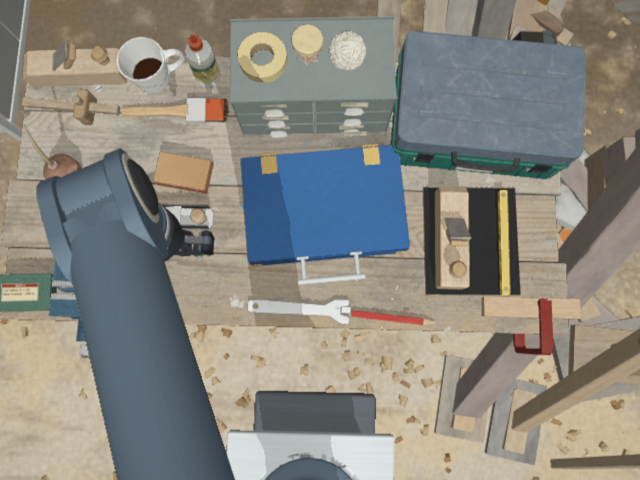

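The picture shows the plane at (453,240) and the rule at (504,242), both upright on the mat. Next is the lid.

```bash
cat > lid.py <<'E'
from a import *
C=np.array([.586,-.016]); yaw=.119     # refined in main
def arc(th,C=C,yaw=yaw,r=.251):
    e=np.array([np.cos(yaw),np.sin(yaw)]); h=C+.103*e
    return np.r_[h-r*np.cos(th)*e, .0665+r*np.sin(th)+.006]
E
python3 - <<'E'
from lid import *
from loc import locate
p=cv2.imread('pics/t1.png')[:,:,::-1]; d=np.load('pics/t1.npy')
o=locate(np.ascontiguousarray(p),d,['lid'])
# handle bar axis from ray on bright pixels
b=ray('top',[[299.5,282],[363.8,276.7]],.0665); print(b.mean(0),arc(0))
for off in (0,pi):
    print(off,[inverse_kinematics(arc(t),down(yaw+off)) is not None and np.round(inverse_kinematics(arc(t),down(yaw+off)),2) for t in (0,.8,1.65)])
E
```

```text
lid 15581 [ 0.587 -0.016] [0.204 0.306] -1.452 [0.068 0.071 0.074] ray [ 0.585 -0.016] [0.205 0.306] -1.45
[ 0.43898653 -0.03448988  0.0665    ] [ 0.43904668 -0.03357046  0.0725    ]
0 [array([-0.54,  0.43,  0.65,  2.26, -0.48,  0.58,  0.59]), array([-0.64,  0.25,  0.72,  1.94, -0.19,  1.02,  0.29]), array([-0.51,  0.56,  0.75,  1.39, -0.38,  1.34,  0.36])]
3.141592653589793 [array([ 0.7 ,  0.53, -0.89,  2.2 ,  0.65,  0.7 ,  2.62]), array([-0.92,  0.35,  1.13,  1.95, -0.37,  1.06, -2.65]), array([-0.68,  0.69,  1.11,  1.4 , -0.62,  1.42, -2.6 ])]
```

```bash
python3 - <<'E'
from lid import *
R=down(yaw); command_gripper(.036); a0=arc(0)
movep(a0+[0,0,.15],R); move_l(a0+[0,0,.05],feed=.15); print('hit',move_l(a0,feed=.05,until_force=8)); chk('at')
command_gripper(0,50); chk('grip')
p,d=camera('scene'); cv2.imwrite('pics/s2.png',p[:,:,::-1])
for t in np.linspace(0,1.1,9)[1:]:
    move_l(arc(t),feed=.12); 
    s=sense(); print(round(t,2),np.round(s['wrist_force'],1),round(s['finger_gap'],4))
    if np.linalg.norm(s['wrist_force'])>45: break
E
```

```text
hit False
at t 24.1 [ 0.439 -0.034  0.073] gap 0.036 gf 0.0 wf [0.2 0.6 0.6]
grip t 24.5 [ 0.441 -0.033  0.073] gap 0.0095 gf 48.7 wf [ 5.7  1.4 -2.7]
0.14 [ 6.6  2.1 -0.7] 0.009
0.28 [ 9.4  1.4 -2.2] 0.0094
0.41 [11.4  0.9 -5.4] 0.009
0.55 [13.8  1.  -7.4] 0.009
0.69 [ 16.2   0.4 -12.3] 0.0093
0.82 [ 13.7  -0.6 -12.3] 0.0091
0.96 [ 10.8  -1.1 -13.2] 0.0092
1.1 [  7.2  -0.9 -12.7] 0.0089
```

```bash
python3 - <<'E'
from lid import *
for t in (1.24,1.38,1.5,1.58,1.63,1.66,1.68):
    hit=move_l(arc(t),feed=.08,until_force=30); s=sense(); print(t,hit,np.round(s['wrist_force'],1),np.round(s['position'],3))
    if hit: break
sleep(.3); command_gripper(.036); chk('rel')
q=np.array(sense()['position']); move_l(q+[0,0,.06],feed=.1)
movep([.5,-.25,.40],down(yaw))
p,d=camera('top'); cv2.imwrite('pics/t3.png',p[:,:,::-1]); np.save('pics/t3.npy',d)
p2,d2=camera('scene'); cv2.imwrite('pics/s3.png',p2[:,:,::-1])
cv2.imwrite('pics/m3.png',np.hstack([cv2.resize(x,(400,300)) for x in (p,p2)])[:,:,::-1])
from loc import locate
locate(p,d,['sand','block'])
P=pts('top',d); q=P[(P[...,2]>.15)&(P[...,2]<.33)&(abs(P[...,1]+.02)<.17)&(P[...,0]>.6)&(P[...,0]<.78)]
print(len(q), q[q[:,2]>.26].mean(0), q[(q[:,2]<.2)].mean(0))
E
```

```text
1.24 False [  2.2  -1.4 -14.3] [ 0.607 -0.014  0.309]
1.38 False [ 3.6  0.  -5.9] [ 0.642 -0.009  0.32 ]
1.5 False [ 1.4 -0.7  1.1] [ 0.671 -0.006  0.324]
1.58 False [ 0.4 -0.   4.7] [ 0.692 -0.003  0.325]
1.63 False [ 1.7 -0.7  4.6] [ 0.704 -0.002  0.324]
1.66 False [-0.4  0.9  6.3] [ 0.711 -0.001  0.324]
1.68 False [-1.2  0.4  4.9] [ 0.716 -0.001  0.323]
rel t 31.6 [ 0.715 -0.     0.321] gap 0.0361 gf 0.0 wf [-0.   0.1  0.6]
sand 1572 [0.653 0.272] [0.063 0.105] 1.429 [0.025 0.028 0.031] ray [0.651 0.271] [0.064 0.106] 1.424
block 1459 [0.563 0.293] [0.046 0.155] -1.562 [0.02  0.028 0.035] ray [0.561 0.291] [0.048 0.157] -1.561
9249 [ 7.12357454e-01 -6.16744543e-04  2.79426240e-01] [ 0.72757642 -0.01683264  0.17092318]
```

View pics/m3.png

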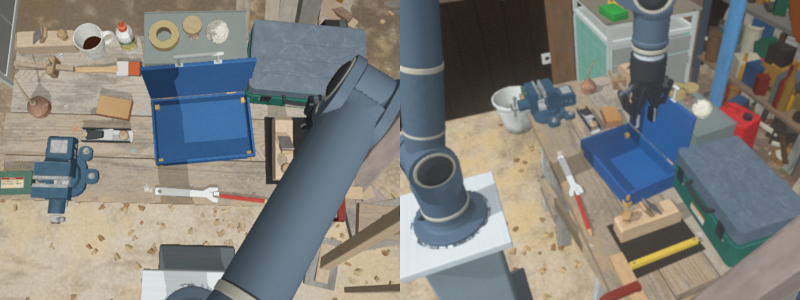

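The lid is open past upright and the box is empty. Both bench tools are where they were, at full-frame (183,172) and (172,216).

```bash
python3 - <<'E'
from lid import *
p=cv2.imread('pics/t3.png')[:,:,::-1]; d=np.load('pics/t3.npy'); P=pts('top',d)
hsv=cv2.cvtColor(np.ascontiguousarray(p),cv2.COLOR_RGB2HSV); e=np.array([np.cos(yaw),np.sin(yaw),0]); n=np.array([-np.sin(yaw),np.cos(yaw),0])
Q=P[(hsv[...,0]>105)&(hsv[...,0]<122)&(hsv[...,1]>120)]-np.r_[C,0]; l,w=Q@e,Q@n
m=(abs(w)<.13)&(Q[:,2]>.10)&(Q[:,2]<.26); k=np.polyfit(Q[m,2],l[m],1); print(m.sum(),'lid angle',pi/2+np.arctan(k[0]))
for nm,x,y,a in (('block',.562,.285,pi+.01),('sand',.652,.271,pi-.147)):
  for z in (.25,.029): 
    q=inverse_kinematics([x,y,z],down(a)); print(nm,z,q is not None and np.round(q,2))
def ch(x,y): return (np.r_[C,0]+x*e+y*n)[:2]
for y in (-.07,.07):
  for a in (pi/2+yaw,-pi/2+yaw):
    q=inverse_kinematics([*ch(0,y),.04],down(a)); print(y,a,q is not None and np.round(q,2))
E
```

```text
5586 lid angle 1.6493083179003925
block 0.25 [ 0.02  0.52 -0.8   1.62  0.4   1.17  2.28]
block 0.029 [-0.1   0.75 -0.62  1.79  0.59  0.8   2.13]
sand 0.25 [-0.6   0.53  0.22  1.47 -0.12  1.16  2.63]
sand 0.029 [-0.52  0.75  0.1   1.62 -0.1   0.77  2.62]
-0.07 1.6897963267948966 [-0.19  0.63  0.36  1.9  -0.34  0.67  2.06]
-0.07 -1.4517963267948966 [-0.49  0.77  0.82  1.92 -0.78  0.81 -0.7 ]
0.07 1.6897963267948966 [-0.46  0.62  0.4   1.95 -0.38  0.65  1.87]
0.07 -1.4517963267948966 [-0.7   0.72  0.75  1.96 -0.72  0.75 -0.97]
```

```bash
cat >> lid.py <<'E'
def ch(x,y):
    e=np.array([np.cos(yaw),np.sin(yaw)]); return C+x*e+y*np.array([-e[1],e[0]])
E
python3 - <<'E'
from lid import *
from loc import locate
pick(.562,.285,.029,pi+.01,.085,80)
place(*ch(-.007,-.072),.039,pi/2+yaw,.062)
movep([.5,-.25,.40],down(pi/2+yaw))
p,d=camera('top'); cv2.imwrite('pics/t4.png',p[:,:,::-1]); np.save('pics/t4.npy',d)
locate(p,d,['sand'])
E
```

```text
grip t 38.5 [0.562 0.285 0.03 ] gap 0.0432 gf 85.8 wf [0.2 0.2 3.9]
lift t 39.8 [0.561 0.284 0.258] gap 0.0434 gf 84.5 wf [-0.4 -0.8 -6.5]
over t 42.3 [ 0.589 -0.088  0.07 ] gap 0.0435 gf 84.4 wf [ 0.1  0.2 -5.6]
False
down t 43.5 [ 0.588 -0.088  0.039] gap 0.0434 gf 84.4 wf [ 0.8 -0.1 -7. ]
done t 45.0 [ 0.587 -0.088  0.259] gap 0.062 gf 0.0 wf [ 0.3  0.7 -0.7]
sand 1487 [0.629 0.257] [0.063 0.105] 1.435 [0.025 0.028 0.031] ray [0.627 0.256] [0.063 0.106] 1.431
```

View pics/t4.png

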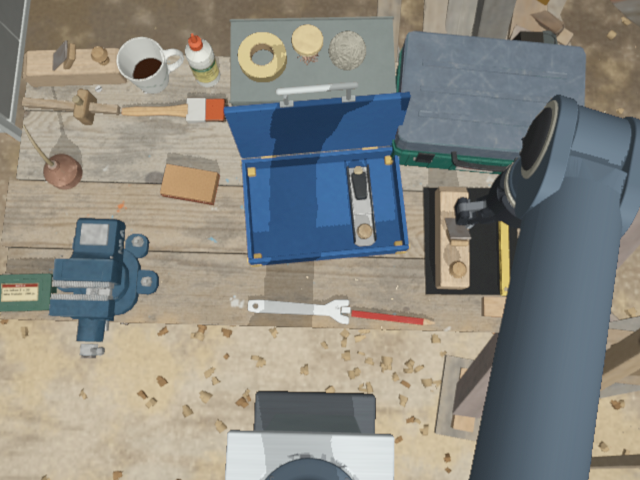

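The block plane lies flat in the chest at (360,205). The sanding block has been knocked to (190,184), about (0.628, 0.257), so I'll grasp it there.

```bash
python3 - <<'E'
from lid import *
pick(.628,.257,.031,pi+1.433-pi/2,.085,50)
place(*ch(0,.065),.041,pi/2+yaw,.08)
movep([.45,-.3,.40],down(yaw))
p,d=camera('top'); cv2.imwrite('pics/t5.png',p[:,:,::-1]); np.save('pics/t5.npy',d)
E
```

```text
grip t 50.5 [0.628 0.257 0.032] gap 0.0609 gf 56.4 wf [0.9 0.6 2.8]
lift t 51.8 [0.628 0.256 0.258] gap 0.061 gf 56.0 wf [ 1.2 -0.3 -0.6]
over t 53.7 [0.579 0.049 0.072] gap 0.0607 gf 56.0 wf [-0.6  0.1 -0.7]
False
down t 54.9 [0.578 0.049 0.041] gap 0.0612 gf 56.0 wf [ 0.   0.9 -0.6]
done t 56.4 [0.578 0.048 0.259] gap 0.08 gf 0.0 wf [-0.3  0.5  0.4]
```

View pics/t5.png

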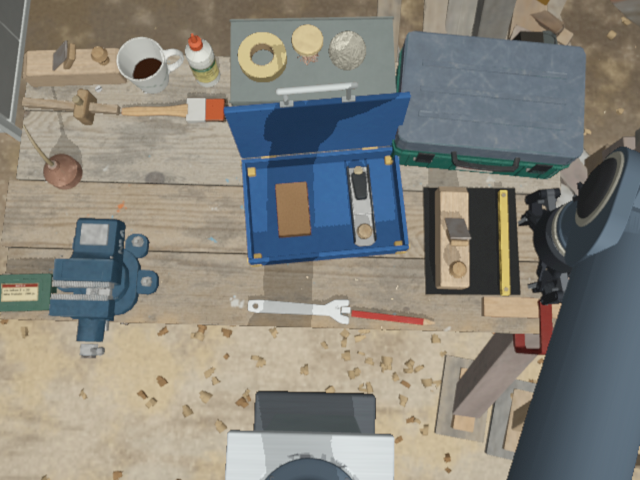

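Both tools are inside the chest at (292,208) and (360,205), and the mat is unchanged. Now I shut the lid.

```bash
python3 - <<'E'
from lid import *
R=down(yaw); command_gripper(.045); a0=arc(1.65)
movep(a0+[-.1,0,.09],R); move_l(a0+[0,0,.06],feed=.15); print('hit',move_l(a0,feed=.05,until_force=10)); chk('at')
command_gripper(0,50); chk('grip')
for t in list(np.linspace(1.65,.1,13)[1:])+[.05,.02,.0,-.006]:
    hit=move_l(arc(t),feed=.1 if t>.11 else .03,until_force=40); s=sense(); print(round(t,2),hit,np.round(s['wrist_force'],1),round(s['finger_gap'],4))
    if hit: break
chk('end')
E
```

```text
hit False
at t 61.9 [ 0.708 -0.001  0.323] gap 0.0452 gf 0.0 wf [0.1 0.2 0. ]
grip t 62.3 [ 0.709 -0.001  0.324] gap 0.0093 gf 48.9 wf [5.1 0.7 5.4]
1.52 False [-1.7 -0.3  8.8] 0.0087
1.39 False [-3.3 -0.4  9.7] 0.009
1.26 False [-3.5 -0.2  8. ] 0.0091
1.13 False [-4.  -0.2  2.8] 0.0088
1.0 False [-1.9  0.5 -1.4] 0.0093
0.88 False [ 3.   0.9 -8.8] 0.0089
0.75 False [ 5.6  1.6 -8.7] 0.0091
0.62 False [ 6.2  1.2 -8.2] 0.0092
0.49 False [ 7.   1.6 -7.6] 0.0092
0.36 False [ 7.9  1.  -7.9] 0.0087
0.23 False [ 7.3  1.3 -6.2] 0.0088
0.1 False [6.5 1.7 0.4] 0.009
0.05 False [ 7.3  1.3 -4. ] 0.0089
0.02 True [-1.6  0.2  9.9] 0.0086
end t 69.6 [ 0.441 -0.033  0.081] gap 0.0086 gf 50.6 wf [-1.6  0.2  9.9]
```

```bash
python3 - <<'E'
from lid import *
print(move_l(arc(0),feed=.02,until_force=25)); chk('p')
command_gripper(.036); q=np.array(sense()['position']); move_l(q+[0,0,.12],feed=.1); movep([.45,-.3,.40],down(yaw))
p,d=camera('top'); cv2.imwrite('pics/t6.png',p[:,:,::-1]); np.save('pics/t6.npy',d); P=pts('top',d)
hsv=cv2.cvtColor(p,cv2.COLOR_RGB2HSV); e=np.array([np.cos(yaw),np.sin(yaw)])
m=(hsv[...,0]>105)&(hsv[...,0]<122)&(hsv[...,1]>120)&(P[...,2]>.055)&(P[...,2]<.1)
Q=P[m]; l=(Q[:,:2]-C)@e; k=abs(l)<.095; print(k.sum(),np.polyfit(l[k],Q[k,2],1))
p0=cv2.imread('pics/t1.png'); d0=np.load('pics/t1.npy'); P0=pts('top',d0); k0=m&(P0[...,2]>.055); Q=P0[k0]; l=(Q[:,:2]-C)@e; k=abs(l)<.095; print('shut ref',np.polyfit(l[k],Q[k,2],1))
E
```

```text
True
p t 69.8 [ 0.441 -0.033  0.081] gap 0.0091 gf 50.5 wf [-0.5  0.5  8.7]
14806 [-0.00017282  0.07123202]
shut ref [-0.00133986  0.0711943 ]
```

View pics/t6.png

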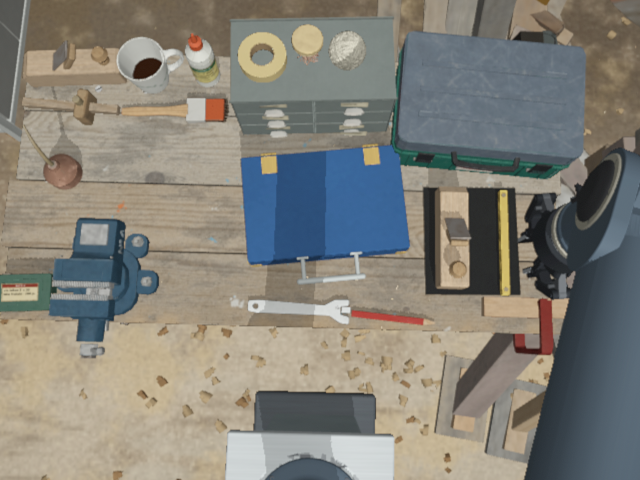

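The lid is shut: its plane matches the earlier shut one to about 0.001 rad. The plane (453,240) and the rule (504,242) are on the mat, and the arm is clear.

```bash
python3 -c "
from rig import *
print(finish_job())"
```

```text
the job is handed in; nothing more can be done
None
```

The job is handed in: the wood plane and folding rule are upright on the mat, the block plane and sanding block are in the chest, and the lid is shut. The hand-in returned no verdict.

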